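# Find the key left latched on the bench switch box and release it

### The arm

A 6-joint arm with a two-finger parallel gripper is mounted at the origin on the work surface. World frame = base frame: x ahead of the robot, y to its left, z up, the work surface at z = 0. Lengths are in m, angles in rad, forces in N, time in s.
With the tool pointing down it reaches from about 0.375 to 0.925 m from the base axis. Payload 5.7 kg.
Tool frame: the origin (TCP) lies midway between the tips of the shut fingers; the grasp point (between the pads) lies 19 mm behind it; z points along the fingers, y is the line along which they close (so a half turn about z gives the same grasp; the last joint's range is limited). The gripper opens to 88 mm and grips with 3 to 60 N. Pads are 20 mm wide; open, the fingers measure 115 mm over their backs; the gripper's body (75 mm by 178 mm) begins 61 mm behind the grasp point.
Start: joints at [1.189, 0.359, 1.51, -0, 1.272, -0.115], TCP at [0.158, 0.579, 0.223] pointing down, gripper open.
Joint ranges: [-2.97, 2.97], [-1.01, 2.36], [0.21, 2.38], [-0.96, 4.11], [0.2, 2.71], [-2.98, 2.98]. Speed limits (rad/s): [2.39, 2.39, 3.14, 3.14, 3.14, 3.14].

### API

Orientations are given as a unit quaternion [x, y, z, w].
In Python, from bench import move_ptp, servo_line, goto_joints, move_gripper, sleep, inverse_kinematics, capture, PlanningError, close_job, spot_in, silhouettes, current_clock, current_joint_pos, current_qvel, current_joint_torque, current_position, current_orientation, current_force, current_torque, current_finger_gap, current_grip_force gives the robot as it stands. Calls block until the motion is done:
- move_ptp(position, orientation): joint-space move of the TCP to a pose.
- servo_line(position, orientation=None, rate=0.15, contact_N=None): straight line of the TCP; orientation=None keeps the orientation; rate is the mean speed in m/s. With contact_N (N) it stops when the force on the tool has changed by that much, and returns True; else False.
- goto_joints(angles): joint-space move.
- move_gripper(opening): finger opening in m; the grip force is fixed at half the most; returns when the fingers have stopped.
- sleep(seconds).
- inverse_kinematics(position, orientation): joint angles nearest the present ones, or None.
- capture(name): name is "side" or "top" or "wrist"; returns a dict with "image" (384x512x3 uint8, blue, green, red), "range_z" (384x512 float32, m along the optical axis (not along the pixel's ray), 0 where there is no reading), "intrinsics" (3x3 intrinsics, pixels), "R" (3x3) and "t" (3): a world point X has camera coordinates R X + t. Camera axes: x right, y down, z forward; pixel columns grow to the right and rows downward; lengths in m; the calibration is good to about 2 mm. The wrist camera is an equidistant fisheye: a pixel r from the principal point sees the ray r / f radians off the axis. A picture is of the moment at which its call begins.
A pose or a line that the arm cannot do raises PlanningError and nothing moves.
- close_job(): hands the job in; it is judged then, once.
Trained networks look in the newest picture that a camera, given by its name, has taken for a name from the list of things; names that differ only in an ending like _2 or _b are one class to them, and where a whole thing is asked for, a point or a joint stands for the part that bears it (a point fixed in the world has none). Each returns a list of dicts, best first, with "conf" (0 to 1); they miss things now and then, are a little off and sometimes report something else, mostly with a low value. They report only what shows in the picture. A call takes as long as a camera call. They do not tell look-alikes from the thing itself.
- spot_in(camera, query): "xy" ([column, row] in pixels, amid what is visible of it).
- silhouettes(camera, query): "region" (384x512 bool, what is visible of it) and "xy" ([column, row] in pixels, amid what is visible of it).
Readings, each from a call of its own:
- current_clock(): time.
- current_joint_pos(): joint angles.
- current_qvel(): joint speeds.
- current_joint_torque(): joint torques, N m.
- current_position(): TCP position.
- current_orientation(): TCP orientation.
- current_force(): force on the tool from outside, world axes, zero at the start.
- current_torque(): the same for the moment, N m.
- current_finger_gap(): finger opening in m.
- current_grip_force(): force on a finger pad.
Only numpy, scipy, OpenCV 4.12 (cv2) and the standard library are available. Lean on these libraries where they do the work, as an engineer would, in place of code of your own. Each camera call takes 0.05 s, during which the arm holds its last target. There are 200 camera calls.

### The job

One machine at the jeweller's bench has been left switched on: of the four identical keys on top of the switch box, one is latched down and sits only slightly lower than the other three. Find it by tapping the keys with the fingertips, so lightly that none of the free ones is pushed down and latches, then press the latched key fully home and let it go, so that it springs up level with the others. Pick nothing up, and leave the other things on the bench where they are.

Things in the scene. Friction and masses are not known exactly. Their poses are not given: they have to be found in the camera images.
- switch_box: grey sheet-steel switch box fixed to the bench, 92 mm (its x) by 216 mm (its y) by 60 mm high, with a flat aluminium face plate on top and a row of four identical grey keys along its y axis. Origin: centre of its underside, on the bench surface; z up; its front (-x side, with four round fuse holders) is turned towards the robot, more or less. Two conduits rise from the bench to its back (+x side), reaching 38 mm out from it and 40 mm high.
- place_1 (a point): centre of key place 1 (left end of the row, at +y), on the face plate, 60 mm above the bench; box axes. The places are 46 mm apart along the box's y. In each sits a key whose cap is 30 mm (box x) by 28 mm (box y), flat on top with 3 mm rounded edges, in a black frame 3 mm high. A free key's top stands 12 mm above this point; the latched key's top about 8 mm above it; a key pressed fully home 4 mm above it.
- place_2 (a point): centre of key place 2 (second from the left), on the face plate, 60 mm above the bench; box axes. The places are 46 mm apart along the box's y. In each sits a key whose cap is 30 mm (box x) by 28 mm (box y), flat on top with 3 mm rounded edges, in a black frame 3 mm high. A free key's top stands 12 mm above this point; the latched key's top about 8 mm above it; a key pressed fully home 4 mm above it.
- place_3 (a point): centre of key place 3 (third from the left), on the face plate, 60 mm above the bench; box axes. The places are 46 mm apart along the box's y. In each sits a key whose cap is 30 mm (box x) by 28 mm (box y), flat on top with 3 mm rounded edges, in a black frame 3 mm high. A free key's top stands 12 mm above this point; the latched key's top about 8 mm above it; a key pressed fully home 4 mm above it.
- place_4 (a point): centre of key place 4 (right end of the row, at -y), on the face plate, 60 mm above the bench; box axes. The places are 46 mm apart along the box's y. In each sits a key whose cap is 30 mm (box x) by 28 mm (box y), flat on top with 3 mm rounded edges, in a black frame 3 mm high. A free key's top stands 12 mm above this point; the latched key's top about 8 mm above it; a key pressed fully home 4 mm above it.
- key_a (a joint): depth in m of one of the four keys, growing as it is pressed straight down: 0 fully up, about 0.004 latched, 0.008 fully home. Which key sits at which place changes from start to start and is not told here: only touch or sight tells it.
- key_b (a joint): depth in m of one of the four keys, growing as it is pressed straight down: 0 fully up, about 0.004 latched, 0.008 fully home. Same kind as key_a. Springs push a key up with 2.5 N at the top, rising to 4.1 N fully home (plus about 1.5 N per 0.1 m/s of speed); the stop at the end of the travel is hard.
- key_c (a joint): depth in m of one of the four keys, growing as it is pressed straight down: 0 fully up, about 0.004 latched, 0.008 fully home. Same kind as key_a. A free key comes back up by itself when let go; one pushed deeper than 6 mm counts as switched on and latched, which must not happen.
- key_d (a joint): depth in m of one of the four keys, growing as it is pressed straight down: 0 fully up, about 0.004 latched, 0.008 fully home. Same kind as key_a. A latched key does not give to a tap under 3 N. It has to be held fully home for a moment (0.2 s is ample; at least 7 mm deep) and then let go, and it comes up; from less deep it settles back latched.
- jar: loose glass jar with a steel screw lid, 64 mm diameter, 84 mm high; origin at the centre of its underside. Stands beside one end of the box. Leave it alone.
- weight: loose stepped round steel weight, 72 mm diameter at the foot, 52 mm high with its small knob; origin at the centre of its underside. Stands beside one end of the box. Leave it alone.
- charcoal: loose black charcoal block, 45 x 85 x 30 mm high, lying in front of the box; origin at the centre of its underside. Leave it alone.
- pliers: loose pliers lying flat behind the box, about 140 mm long along their x and 11 mm high; origin on the bench under their pivot. Leave them alone.
Not all that is in view belongs to the job. Leave any brown or turquoise look-alike of the part that bears key_a alone. What is shaped like the part that bears key_b but yellow is not meant.

How it is judged:
On the way:
1. the latched key is pressed home, past its catch (over 6.3 mm down) (value of joint key_d above 0.0063 m), for 0.02 s.
At the end, for the whole second after the job is handed in: all four keys stand fully up (within 1.5 mm) and jar, weight, charcoal block and pliers are within 15 mm of where they stood (value of joint each of key_a, key_b, key_c, key_d below 0.0015 m and distance of each of jar, weight, charcoal, pliers from where it was at the start of the episode below 0.015 m); the robot touches nothing.
It fails at once if a key other than the latched one is pushed more than 6 mm down (it would latch) (value of joint any of key_a, key_b, key_c above 0.006 m).
It fails at once if the jar, weight, charcoal block or pliers are lifted or shifted by more than 15 mm (distance of any of jar, weight, charcoal, pliers from where it was at the start of the episode above 0.015 m).
It also fails if it takes over 48 s, if anything falls off the work surface, if the arm or the gripper's body presses on something with over 40 N, if the wrist force passes 120 N, or if a joint passes its speed limit or range.

## Working session

There is one attempt and no reset: what is moved stays moved. The work goes in short steps, each a Python script; the robot and the scene stay as the last script left them, time stands still between calls to the robot, and variables do not carry over. Pictures are saved under pics/ and viewed, at most 10 in all, crops included, and the job is handed in when it is done.

```bash
mkdir -p pics
cat > h.py <<'E'
import numpy as np, cv2
from bench import *
def pts(c):
    K=c["intrinsics"];z=c["range_z"];v,u=np.indices(z.shape)
    p=np.stack([(u-K[0,2])/K[0,0]*z,(v-K[1,2])/K[1,1]*z,z],-1)
    P=(p-c["t"])@c["R"]; P[z==0]=np.nan
    return P
E
python3 - <<'E'
from h import *
for n in("top","side"):
    c=capture(n); cv2.imwrite(f"pics/{n}.png",c["image"]); P=pts(c)
    np.savez(f"{n}.npz",P=P,im=c["image"])
    print(n,-c["R"].T@c["t"])
    for q in("switch_box","key_a","jar","weight","charcoal","pliers"):
        for d in silhouettes(n,q)[:6]:
            m=d["region"]; print(q,round(d["conf"],2),np.round(d["xy"]),m.sum(),np.round(np.nanmedian(P[m],0),3))
E
```

```text
top [0.4997958  0.05717039 0.96643514]
switch_box 0.55 [215. 197.] 4139 [0.561 0.143 0.06 ]
switch_box 0.36 [182. 207.] 165 [0.54  0.212 0.069]
switch_box 0.35 [247. 191.] 163 [0.57  0.079 0.073]
key_a 0.75 [246. 193.] 173 [0.57  0.079 0.073]
key_a 0.75 [136. 131.] 209 [0.7   0.306 0.071]
key_a 0.67 [227. 199.] 168 [0.561 0.124 0.073]
key_a 0.67 [296. 126.] 223 [ 0.702 -0.029  0.07 ]
key_a 0.63 [167. 266.] 207 [0.422 0.239 0.07 ]
key_a 0.59 [180. 207.] 191 [0.54  0.213 0.069]
jar 0.67 [127. 215.] 1028 [0.525 0.314 0.083]
weight 0.82 [309. 187.] 792 [ 0.588 -0.046  0.026]
charcoal 0.84 [226. 246.] 783 [0.451 0.126 0.031]
charcoal 0.15 [215. 198.] 4404 [0.561 0.144 0.06 ]
pliers 0.69 [226. 127.] 672 [0.711 0.116 0.01 ]
side [0.28181326 1.0020764  0.6336352 ]
switch_box 0.74 [253. 239.] 2597 [0.54  0.202 0.058]
key_a 0.7 [162. 244.] 154 [0.694 0.313 0.068]
key_a 0.7 [305. 251.] 261 [0.417 0.25  0.066]
key_a 0.64 [220. 172.] 135 [ 0.695 -0.02   0.065]
key_a 0.63 [253. 220.] 141 [0.547 0.175 0.07 ]
key_a 0.62 [256. 200.] 98 [0.566 0.087 0.071]
key_a 0.51 [258. 208.] 108 [0.555 0.131 0.071]
jar 0.81 [245. 275.] 1565 [0.516 0.344 0.059]
weight 0.63 [266. 186.] 248 [ 0.585 -0.041  0.026]
weight 0.26 [257. 238.] 2585 [0.54  0.202 0.058]
charcoal 0.81 [303. 232.] 456 [0.447 0.135 0.029]
pliers 0.55 [199. 221.] 416 [0.709 0.126 0.008]
```

View pics/top.png

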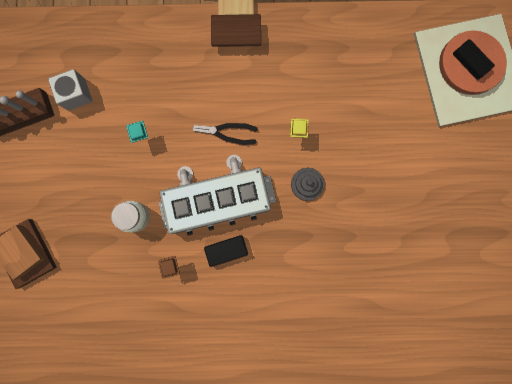

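View pics/side.png

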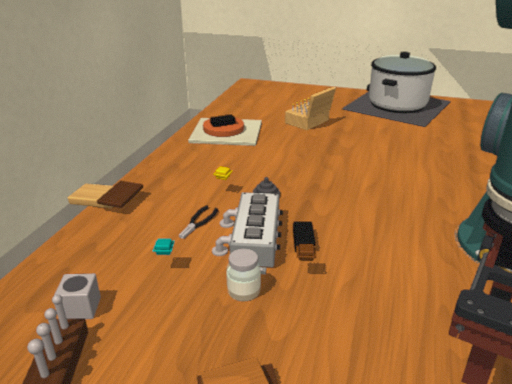

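The top view shows the box at about (215,197), with four keys running from (181,208) to (247,192). The jar is on the left at (128,216), the weight on the right at (308,184), the charcoal in front and the pliers behind. The coloured look-alikes stand clear of the box.

Run:
```python
from h import *
d=np.load("top.npz");P=d["P"];c=np.array([.5555,.146])
near=np.linalg.norm(P[...,:2]-c,axis=-1)<.125
m=near&(abs(P[...,2]-.060)<.0035)
r=cv2.minAreaRect(P[m][:,:2].astype(np.float32)*1000);print("plate",r)
k=(near&(P[...,2]>.0655)&(P[...,2]<.078)).astype(np.uint8)
n,l,s,ce=cv2.connectedComponentsWithStats(k)
C=[]
for i in range(1,n):
    if s[i,4]>40:
        q=P[l==i];print(s[i],np.round(q.mean(0),4),np.round((q.min(0)+q.max(0))/2,4),np.round(np.median(q[:,2]),4))
from scipy.spatial.transform import Rotation as R
yaw=.22
print(current_force(),current_orientation())
for y in(yaw,yaw+np.pi/2,yaw-np.pi/2,yaw+np.pi):
    q=(R.from_euler("z",y)*R.from_euler("x",np.pi)).as_quat();print(y,[None if (a:=inverse_kinematics(p,q)) is None else np.round(a,2) for p in([.541,.213,.07],[.570,.079,.15])])
```

```text
plate ((555.4733276367188, 146.80410766601562), (91.8910903930664, 215.80166625976562), 12.501996040344238)
[240 183  18  19 210] [0.5699 0.0787 0.0721] [0.5704 0.0767 0.0707] 0.0724
[217 188  18  18 214] [0.5602 0.1235 0.0722] [0.5618 0.1237 0.0711] 0.0723
[195 193  17  18 215] [0.5505 0.1685 0.0722] [0.5524 0.1694 0.0714] 0.0725
[172 199  20  18 210] [0.5405 0.2134 0.069 ] [0.541  0.2132 0.0698] 0.0691
[ 0.07163332 -0.29168219 -0.41418144] [ 1.33016640e-01  9.91113804e-01 -3.11821161e-05 -1.72181483e-05]
0.22 [array([ 0.26,  0.51,  1.7 , -0.  ,  0.93,  1.61]), array([ 0.02,  0.4 ,  1.65, -0.  ,  1.1 ,  1.37])]
1.7907963267948965 [array([ 0.26,  0.51,  1.7 , -0.  ,  0.93,  0.04]), array([ 0.02,  0.4 ,  1.65, -0.  ,  1.1 , -0.2 ])]
-1.3507963267948966 [None, array([ 0.02,  0.4 ,  1.65, -0.  ,  1.1 ,  2.94])]
3.3615926535897933 [array([ 0.26,  0.51,  1.7 ,  0.  ,  0.93, -1.53]), array([ 0.02,  0.4 ,  1.65,  0.  ,  1.1 , -1.77])]
```

The plate fits 92 x 216 mm exactly, with a yaw of 12.5°. In the depth image key 1 looks about 3 mm lower than the rest, so I'll tap all four to confirm.

```bash
cat >> h.py <<'E'
from scipy.spatial.transform import Rotation as R
Y=np.radians(12.5); ay=np.array([-np.sin(Y),np.cos(Y)]); c0=np.array([.5553,.1462])
Q=(R.from_euler("z",Y+np.pi/2)*R.from_euler("x",np.pi)).as_quat()
def place(i,z): return [*(c0+ay*.046*(2.5-i)),z]
E
python3 - <<'E'
from h import *
move_gripper(0)
move_ptp(place(1,.14),Q)
for i in(1,2,3,4):
    servo_line(place(i,.095),Q); servo_line(place(i,.080),rate=.03); sleep(.3)
    f0=current_force()[2]
    hit=servo_line(place(i,.0672),rate=.008,contact_N=1.4)
    print(i,hit,np.round(current_position(),4),round(current_force()[2]-f0,2),current_clock())
    servo_line(place(i,.095),rate=.08)
E
```

```text
1 True [0.5403 0.2136 0.0686] 3.29 6.6333
2 True [0.5503 0.1687 0.0719] 2.2 9.5167
3 True [0.5602 0.1237 0.0719] 2.52 12.3583
4 True [0.5702 0.0788 0.0719] 2.24 15.2
```

Touch confirms it: key 1 stops at 68.6 mm and the other three at 71.9 mm. Next I'll press key 1 home.

Run:
```python
from h import *
servo_line(place(1,.095),Q); servo_line(place(1,.080),rate=.05); sleep(.2)
f0=current_force()[2]
hit=servo_line(place(1,.0625),rate=.012,contact_N=14)
print(hit,current_position(),current_force()[2]-f0); sleep(.4)
print(current_position(),current_force()[2]-f0)
servo_line(place(1,.10),rate=.05)
servo_line(place(1,.080),rate=.05); sleep(.2); f0=current_force()[2]
hit=servo_line(place(1,.0672),rate=.008,contact_N=1.4)
print("retap",hit,current_position(),current_force()[2]-f0,current_clock())
servo_line(place(1,.18),rate=.1)
c=capture("top");P=pts(c)
for i in(1,2,3,4):
    m=np.linalg.norm(P[...,:2]-place(i,0)[:2],axis=-1)<.009;print(i,np.nanmedian(P[m][:,2]))
```

```text
True [0.54033754 0.21353904 0.06436366] 4.998532929426344
[0.54032491 0.21354653 0.06436554] 4.907222742820213
retap True [0.54033994 0.21355735 0.07186863] 1.9314302433228707 21.6167
1 0.6034145746593814
2 0.6111490054825228
3 0.07303810878841946
4 0.07298622671222754
```

```bash
python3 -c "
from h import *
sleep(.5);print(close_job())"
```

```text
the job is handed in; nothing more can be done
None
```

Done: tapping showed key 1 (left end) was the latched one; I pressed it home and let it go, a second tap found it level with the other three at 71.9 mm, and I handed the job in at about 22 s with no verdict returned.

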